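Find the full refill box by weight and load it for the feeding round

TASK

Three identical closed refill boxes lean in the sloping rack; one is still full, the other two are nearly used up, and only their weight tells. Going from left to right, lift each one clear of the rack to feel its weight and seat it fully back in its own pocket before the next; then take the heavy one out and set it gently down, upright, on the floor of the empty bay at the near end of the blue carrying tray. Leave the other two boxes fully home in their pockets and do not disturb the things in the tray, the mug, the marker or the label roll.

Things in the scene. Friction and masses are not known exactly. Their poses are not given: they have to be found in the camera images.
- rack: Fixed grey sheet-metal rack on a wire stand, 247 mm wide, three pockets in a row. Origin on the table under the middle pocket; x away from the robot, y along the row to its left, z up; yaw within 0.2 rad. The pockets and boxes lean towards the robot, axis (-0.5, 0, 0.866) in this frame, 30 degrees from vertical. Boxes stand 9 mm apart: no finger fits between, so take them by front and rear faces
- pocket_left (a point): centre of the floor of the left pocket (robot's left), at (0, 0.081, 0.036) in the rack's frame; axes as the rack's. A pocket is 63 mm front to back and 77 mm wide (2.5 mm play each side of a box); along the leaning axis from its floor the front wall is 55 mm high, the rear wall 40 mm, end walls 46 mm, dividers 36 mm
- pocket_middle (a point): centre of the floor of the middle pocket, at (0, 0, 0.036) in the rack's frame
- pocket_right (a point): centre of the floor of the right pocket, at (0, -0.081, 0.036) in the rack's frame
- box_left: Closed opaque white box, green lid, 58 mm deep (own x, front to back), 72 mm wide (own y), 120 mm tall (own z), flat faces; starts in the left pocket, leaning with it. Origin: centre of its underside. All three look the same. A used-up box weighs 0.15 to 0.2 kg; exactly one, any of the three, is full and weighs at least 0.2 kg more (at most 0.6 kg)
- box_middle: the identical box that starts in the middle pocket; size, axes and weights as box_left. The stiff filling inside has 2 mm of play
- box_right: the identical box that starts in the right pocket; size, axes and weights as box_left
- tray: Fixed blue carrying tray, 280 mm long (own x), 104 mm wide (own y), rim 28 mm high, floor 4 mm thick, a low loop handle at each end. Origin on the table under its centre, x away from the robot; yaw within 0.3 rad. A 26 mm high divider parts the empty bay (82 mm along x, 96 mm along y, at the end nearest the robot) from the long bay with tweezers and two jelly cups
- bay (a point): centre of the floor of the tray's empty bay, at (-0.095, 0, 0.004) in the tray's frame; axes as the tray's
- tweezers: steel tweezers, 164 mm long, lying in the tray's long bay; leave alone
- cup_a: white domed jelly cup, 46 x 57 x 36 mm, in the tray's long bay, the nearer one to the robot; leave alone
- cup_b: white domed jelly cup, 46 x 57 x 36 mm, in the tray's long bay, the farther one; leave alone
- mug: white mug, 78 x 110 x 97 mm, origin under its centre, standing near the robot on the left; leave alone
- marker: black marker pen, 135 mm long, 15 mm thick, lying on the table between robot, rack and tray; leave alone
- label_roll: roll of blank labels, 55 mm across, 25 mm high, standing on the table between robot and rack; leave alone
There are look-alikes about, which are no part of the job. Leave any brown look-alike of the box_left alone.

How it is judged:
On the way, in this order (a step that is already met when the one before it is completed fails the run):
1. the left box is lifted clear of the rack, the others at home (z of box_left in the frame of rack above 0.075 m and contact force between box_left and rack below 0.05 N and contact force between box_left and the fingers above 1 N and distance between box_middle and pocket_middle below 0.008 m and distance between box_right and pocket_right below 0.008 m), for 0.2 s.
2. the left box is back in its pocket and the middle one is lifted clear, the right one at home (z of box_middle in the frame of rack above 0.075 m and contact force between box_middle and rack below 0.05 N and contact force between box_middle and the fingers above 1 N and distance between box_left and pocket_left below 0.008 m and distance between box_right and pocket_right below 0.008 m), for 0.2 s.
3. left and middle boxes are back in their pockets and the right one is lifted clear (z of box_right in the frame of rack above 0.075 m and contact force between box_right and rack below 0.05 N and contact force between box_right and the fingers above 1 N and distance between box_left and pocket_left below 0.008 m and distance between box_middle and pocket_middle below 0.008 m), for 0.2 s.
At the end, for the whole second after the job is handed in: The heavy box (over 2.8 N on the tray) stands at rest on the floor of the tray's near bay, within 25 mm of its centre, 5 mm of its floor and 0.08 rad of upright; each other box is in its own pocket, its underside's centre within 8 mm of that of the pocket floor (((horizontal distance between box_left and bay below 0.025 m and z of box_left in the frame of bay between -0.004 and 0.005 m and angle between box_left's own z axis and vertical below 0.08 rad and contact force between box_left and tray above 2.8 N and linear speed of box_left below 0.02 m/s and distance between box_middle and pocket_middle below 0.008 m and distance between box_right and pocket_right below 0.008 m) or (horizontal distance between box_middle and bay below 0.025 m and z of box_middle in the frame of bay between -0.004 and 0.005 m and angle between box_middle's own z axis and vertical below 0.08 rad and contact force between box_middle and tray above 2.8 N and linear speed of box_middle below 0.02 m/s and distance between box_left and pocket_left below 0.008 m and distance between box_right and pocket_right below 0.008 m) or (horizontal distance between box_right and bay below 0.025 m and z of box_right in the frame of bay between -0.004 and 0.005 m and angle between box_right's own z axis and vertical below 0.08 rad and contact force between box_right and tray above 2.8 N and linear speed of box_right below 0.02 m/s and distance between box_left and pocket_left below 0.008 m and distance between box_middle and pocket_middle below 0.008 m))); the robot touches nothing.
It fails at once if the tweezers or a jelly cup in the tray moved more than 30 mm (distance of any of tweezers, cup_a, cup_b from where it was at the start of the episode above 0.03 m).
It fails at once if the mug, the marker or the label roll moved more than 30 mm (distance of any of mug, marker, label_roll from where it was at the start of the episode above 0.03 m).
It fails at once if a box is dropped or slammed into the tray's bay (faster than 0.3 m/s within 30 mm of its place) or pressed down on the tray with over 60 N (contact force between any of box_left, box_middle, box_right and tray above 60 N or (distance between box_left and bay below 0.03 m and linear speed of box_left above 0.3 m/s) or (distance between box_middle and bay below 0.03 m and linear speed of box_middle above 0.3 m/s) or (distance between box_right and bay below 0.03 m and linear speed of box_right above 0.3 m/s)).
It fails at once if a box is tipped over (over 1 rad) (angle between any of box_left, box_middle, box_right's own z axis and vertical above 1 rad).
It also fails if it takes over 72 s, if anything falls off the work surface, if the arm or the gripper's body presses on something with over 40 N, if the wrist force passes 120 N, or if a joint passes its speed limit or range.

ROBOT

A 6-joint arm with a two-finger parallel gripper is mounted at the origin on a cart in front of the work surface, level with it; the furniture and walls round the work are solid. World frame = base frame: x ahead of the robot, y to its left, z up, the work surface at z = 0. Lengths are in m, angles in rad, forces in N, time in s.
With the tool pointing down it reaches from about 0.375 to 0.975 m from the base axis. Payload 3.8 kg.
Tool frame: the origin (TCP) lies midway between the tips of the shut fingers; the grasp point (between the pads) lies 19 mm behind it; z points along the fingers, y is the line along which they close (so a half turn about z gives the same grasp; the last joint's range is limited). The gripper opens to 85 mm and grips with 20 to 120 N. Pads are 22 mm wide; open, the fingers measure 114 mm over their backs; the gripper's body (76 mm by 85 mm) begins 54 mm behind the grasp point. The pads swing forward as they close: fully open they stand 13 mm farther back than shut.
Start: joints at [-1.149, 0.264, 1.604, -0, 1.274, -0.037], TCP at [0.299, -0.605, 0.231] pointing down, gripper open.
Joint ranges: [-2.63, 2.63], [-0.94, 2.18], [0.31, 2.57], [-1.31, 4.45], [0, 2.66], [-2.55, 2.55]. Speed limits (rad/s): [2.57, 2.57, 3.14, 3.14, 3.14, 3.14].

INTERFACE

Orientations are given as a rotation vector (axis times angle).
In Python, from workcell import bot, cams gives the robot as it stands.
- The arm moves only by the tool play_rows, never from a script. Its argument "rows" is a list of rows, each a list of 2 entries, a list of its own where there are three numbers: the shift along the tool's x, y, z scaled (see below), then the turn, a rotation vector about the tool's x, y, z scaled (see below). A call has 1 to 20 rows; each row is the pose to reach, as a shift and turn from the pose commanded when the call began, along the tool's axes at that moment; what a row does not reach only later rows make up. The controller multiplies each number of a shift by 250 mm and each number of a turn by 45 degrees. A row lasts 1/12 s, in which the tool goes at most 41.7 mm and 7.16 degrees, less where a joint would pass 70% of its speed; a pose out of reach is approached as far as the arm can. A call with a number of a shift or a turn outside -1 to 1 is refused whole. A call with a gripper value outside its range is refused whole. "claw" is the opening, from -1 (shut) to 1 (fully open), set as the call begins (left out, the last holds). The fingers move at their own pace and stop on an object; "newtons" is the grip in N (left out, the last holds). Time passes only in rows, so rows that repeat a pose let the fingers close. It gives the time, the measured TCP pose, the force, the opening and the grip force at its end, in the units of the state.
- bot.read_state(): the state, without advancing time (a new reading comes with each control period).
- cams.read_camera(name): name is "side" or "top"; returns a dict with "image" (420x560x3 uint8, red, green, blue), "K" (3x3 intrinsics, pixels), "k1" (the pictures are not rectified: a ray, as slopes to the right and down, at radius r is drawn at 1 + k1 r^2 times it, then the intrinsics apply), "T" (4x4, takes a point from camera to world coordinates). Camera axes: x right, y down, z forward; pixel columns grow to the right and rows downward; lengths in m; the calibration is good to about 2 mm. A picture is of the moment at which its call begins. There is no depth.
- bot.finish_job(): hands the job in; it is judged then, once.
The state is a dict: "time": time; "q": joint angles; "joint_vel": joint speeds; "joint_torque": joint torques, N m; "tool_pos": TCP position; "tcp_rot": TCP orientation; "wrist_force": force on the tool from outside, world axes, zero at the start; "torque": the same for the moment, N m; "width": opening from 0.0 (shut) to 1.0 (fully open); "grip_force": force on a finger pad.
Only numpy, scipy, OpenCV 4.12 (cv2) and the standard library are available. Lean on these libraries where they do the work, as an engineer would, in place of code of your own. Each camera call takes 0.05 s, during which the arm holds its last target. There are 200 camera calls.

## Working session

There is one attempt and no reset: what is moved stays moved. The work goes in short steps, Python scripts to look and compute and a tool call to move; the robot and the scene stay as the last step left them, time stands still between calls to the robot, and variables do not carry over. Pictures are saved under pics/ and viewed, at most 10 in all, crops included, and the job is handed in when it is done.

Besides the shell and the picture viewer there is one more tool, called as name(argument=value, ...) on one line, values as JSON. play_rows: Moves the arm, as the interface text tells. Its arguments: {"type":"object","properties":{"rows":{"type":"array","items":{"type":"array"}},"claw":{"type":"number"},"newtons":{"type":"number"}},"required":["rows"]}

```bash
ls; mkdir -p pics
python3 - <<'E'
from workcell import bot,cams
import cv2,numpy as np
s=bot.read_state(); print({k:np.round(v,3).tolist() for k,v in s.items()})
for n in("side","top"):
    d=cams.read_camera(n); cv2.imwrite(f"pics/{n}0.png",d["image"][:,:,::-1]); print(n,d["K"].tolist(),d["k1"],np.round(d["T"],4).tolist())
E
```

```text
pics
{'time': 0.0, 'q': [-1.149, 0.265, 1.605, 0.0, 1.274, -0.037], 'joint_vel': [-0.001, -0.0, -0.0, -0.001, -0.001, 0.001], 'joint_torque': [-0.003, -51.513, -36.731, -0.001, 0.013, 0.0], 'tool_pos': [0.299, -0.605, 0.23], 'tcp_rot': [-3.057, -0.714, 0.001], 'wrist_force': [0.005, -0.242, -0.392], 'torque': [0.019, 0.023, 0.033], 'grip_force': 0.0, 'width': 1.005}
side [[456.93893107304774, 0.0, 269.558720937065], [0.0, 456.93893107304774, 204.89103754475053], [0.0, 0.0, 1.0]] -0.04279722269700701 [[-0.3459, 0.7863, -0.5119, 0.9875], [0.9381, 0.2797, -0.2042, 0.2865], [-0.0173, -0.5509, -0.8344, 0.9409], [0.0, 0.0, 0.0, 1.0]]
top [[500.72107271652555, 0.0, 283.5972864143703], [0.0, 500.72107271652555, 203.82515098990493], [0.0, 0.0, 1.0]] -0.059484053339559834 [[-0.0015, -0.9975, 0.071, 0.3941], [-0.9998, 0.0001, -0.0207, 0.0868], [0.0206, -0.071, -0.9973, 1.2863], [0.0, 0.0, 0.0, 1.0]]
```

View pics/side0.png

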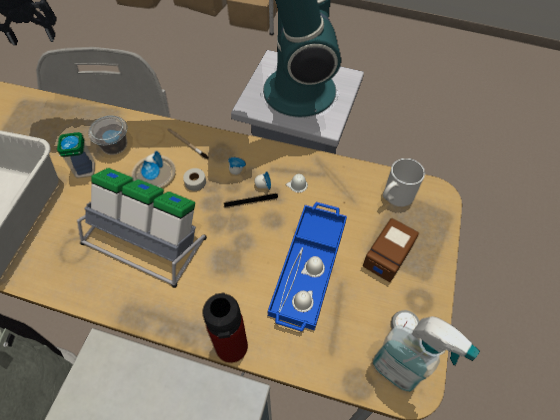

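View pics/top0.png

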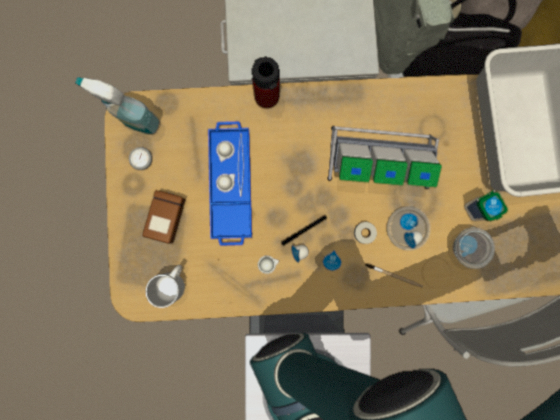

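The side view shows three green-lidded boxes at (110,190), (140,205) and (172,215). The tray bay is at (320,225) and the brown look-alike at (390,248). In the top view the boxes are left (355,168), middle (390,172) and right (424,175). The bay is at (231,222), the mug (165,290), the marker (304,230) and the roll (366,232). The brown box at (163,216) is not part of the job; the white boxes with green lids in the rack fit the description. I'll confirm them in a crop.

```bash
cat > h.py <<'E'
import numpy as np,cv2
from workcell import bot,cams
from scipy.spatial.transform import Rotation as R
def rays(d,px):
    px=np.atleast_2d(np.float64(px)); K=d["K"]
    # k1 distortion: OpenCV model matches
    u=cv2.undistortPoints(px[:,None],K,np.array([d["k1"],0,0,0.]))[:,0]
    v=np.c_[u,np.ones(len(u))]@d["T"][:3,:3].T
    return d["T"][:3,3],v
def onz(d,px,z):
    o,v=rays(d,px); t=(z-o[2])/v[:,2]; return o+v*t[:,None]
def proj(d,P):
    T=np.linalg.inv(d["T"]); rv=cv2.Rodrigues(T[:3,:3])[0]
    return cv2.projectPoints(np.float64(P).reshape(-1,1,3),rv,T[:3,3],d["K"],np.array([d["k1"],0,0,0.]))[0][:,0]
def tri(d1,p1,d2,p2):
    o1,v1=rays(d1,p1);o2,v2=rays(d2,p2);out=[]
    for a,b in zip(v1,v2):
        st=np.linalg.lstsq(np.c_[a,-b],o2-o1,rcond=None)[0]
        x,y=o1+a*st[0],o2+b*st[1]; out.append(np.r_[(x+y)/2,np.linalg.norm(x-y)])
    return np.array(out)
E
python3 - <<'E'
from h import *
s=cams.read_camera("side");t=cams.read_camera("top")
import pickle;pickle.dump((s,t),open("im.pkl","wb"))
for n,d in(("s",s),("t",t)):
    hsv=cv2.cvtColor(d["image"],cv2.COLOR_RGB2HSV)
    for nm,lo,hi in(("green",(50,120,40),(75,255,255)),("blue",(105,150,60),(125,255,255))):
        m=cv2.inRange(hsv,lo,hi)
        if nm=="blue": m=cv2.morphologyEx(m,cv2.MORPH_CLOSE,np.ones((5,5)))
        for c in cv2.findContours(m,cv2.RETR_EXTERNAL,cv2.CHAIN_APPROX_NONE)[0]:
            if cv2.contourArea(c)>250: print(n,nm,cv2.contourArea(c),np.round(cv2.boxPoints(cv2.minAreaRect(c))).tolist(),cv2.approxPolyDP(cv2.convexHull(c),2,True)[:,0].tolist())
a=cv2.resize(s["image"][160:260,80:210],None,fx=4,fy=4,interpolation=cv2.INTER_CUBIC)
b=cv2.resize(t["image"][130:200,325:445],None,fx=4,fy=4,interpolation=cv2.INTER_CUBIC)
cv2.imwrite("pics/c1.png",a[:,:,::-1]);
c=cv2.resize(t["image"][115:250,200:260],None,fx=4,fy=4,interpolation=cv2.INTER_CUBIC)
o=np.zeros((540,240+480,3),np.uint8);o[:280,:480]=b;o[:540,480:]=c;cv2.imwrite("pics/c2.png",o[:,:,::-1])
E
```

```text
s green 1779.0 [[90.0, 182.0], [97.0, 163.0], [196.0, 201.0], [188.0, 220.0]] [[92, 176], [109, 168], [194, 202], [194, 206], [180, 217], [94, 183]]
s green 461.5 [[55.0, 135.0], [82.0, 131.0], [85.0, 153.0], [58.0, 157.0]] [[80, 133], [83, 141], [82, 150], [74, 154], [61, 155], [57, 149], [60, 136]]
s blue 5616.0 [[265.0, 320.0], [300.0, 197.0], [348.0, 211.0], [313.0, 334.0]] [[319, 203], [338, 208], [345, 216], [315, 325], [313, 329], [299, 330], [277, 323], [268, 315], [268, 310], [304, 206]]
t green 548.0 [[475.0, 200.0], [497.0, 189.0], [509.0, 213.0], [487.0, 224.0]] [[492, 191], [498, 193], [506, 211], [500, 217], [489, 220], [483, 216], [477, 202]]
t green 647.5 [[407.0, 184.0], [410.0, 160.0], [441.0, 164.0], [438.0, 188.0]] [[411, 163], [439, 164], [436, 185], [408, 183]]
t green 651.5 [[373.0, 182.0], [376.0, 159.0], [407.0, 162.0], [404.0, 185.0]] [[377, 160], [405, 162], [402, 184], [375, 182]]
t green 648.5 [[339.0, 179.0], [341.0, 156.0], [372.0, 159.0], [370.0, 182.0]] [[342, 158], [371, 159], [368, 181], [341, 179]]
t blue 4476.5 [[208.0, 123.0], [248.0, 122.0], [251.0, 244.0], [211.0, 245.0]] [[238, 122], [248, 132], [250, 236], [241, 243], [221, 244], [211, 236], [209, 130], [218, 123]]
```

View pics/c1.png

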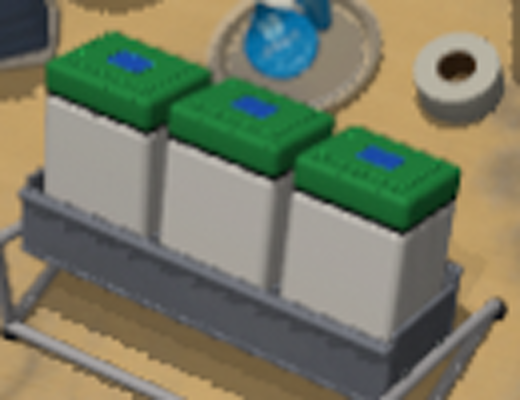

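View pics/c2.png

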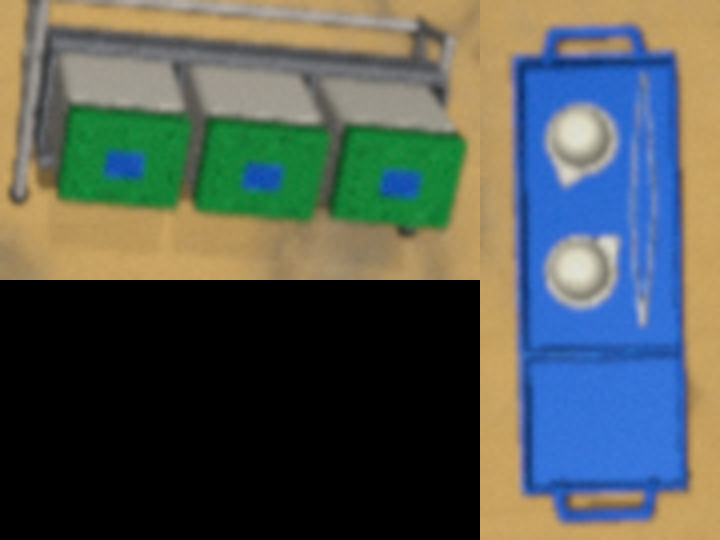

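The crops confirm three white boxes with green lids and blue lid labels in the rack. In the tray, the near bay (at about (231,222) in the top view) is empty. Next I triangulate the labels and measure the tray rim corners.

Run:
```python
from h import *
import pickle;s,t=pickle.load(open("im.pkl","rb"))
def blobs(d,x0,x1,y0,y1):
    hsv=cv2.cvtColor(d["image"],cv2.COLOR_RGB2HSV)
    m=cv2.inRange(hsv,(100,100,60),(130,255,255)); k=np.zeros_like(m);k[y0:y1,x0:x1]=m[y0:y1,x0:x1]
    n,l,st,c=cv2.connectedComponentsWithStats(k)
    r=[c[i] for i in range(1,n) if st[i,4]>8]; return np.array(sorted(r,key=lambda p:p[0]))
ps,pt=blobs(s,95,190,165,210),blobs(t,335,445,160,190);print(ps.tolist(),pt.tolist())
L=tri(s,ps,t,pt);print("labels",L.round(4).tolist())
print("top onz .14",onz(t,pt,.1399).round(4).tolist(),"side",onz(s,ps,.1399).round(4).tolist())
d=L[2,:2]-L[0,:2];d=L[0,:2]-L[2,:2];yaw=np.arctan2(-d[0],d[1]);print("spacing",np.linalg.norm(d)/2,"yaw",yaw)
c=np.array([[515,58],[675,53],[687,490],[525,493]],float);c[:,0]-=480;c=c/4+[200,115]
q=onz(t,c,.028);print("rim",q.round(4).tolist(),[np.linalg.norm(q[i]-q[i-1]).round(4) for i in range(4)])
# tray axis from rim mask
ctr=q.mean(0);x=(q[0]+q[1]-q[2]-q[3])[:2];ty=np.arctan2(x[1],x[0]);print("tray",ctr,ty,"bay",ctr[:2]-.095*np.array([np.cos(ty),np.sin(ty)]))
hsv=cv2.cvtColor(s["image"],cv2.COLOR_RGB2HSV);m=cv2.inRange(hsv,(105,150,60),(125,255,255));m=cv2.morphologyEx(m,cv2.MORPH_CLOSE,np.ones((5,5)))
X=np.array([np.cos(ty),np.sin(ty),0]);Y=np.array([-X[1],X[0],0]);o=np.r_[ctr[:2],.028]
print("side pred rim",proj(s,[o+a*.14*X+b*.052*Y for a in(-1,1) for b in(-1,1)]).round(1).tolist())
for n,z,p in(("marker",.007,[[283,243],[326,217]]),("roll",.025,[[366,231]]),("mug",.097,[[162,288],[185,262]]),("flask",.2,[[265,65]])): print(n,onz(t,p,z).round(3).tolist())
print("roll side",onz(s,[[195,178]],.025).round(3))
```

```text
[[111.84848484848484, 175.06060606060606], [143.33333333333334, 186.26666666666668], [150.36574074074073, 171.45833333333334], [174.875, 198.9375]] [[355.7142857142857, 170.6530612244898], [389.9795918367347, 173.73469387755102], [424.7647058823529, 175.47058823529412]]
labels [[0.574, -0.1343, 0.2524, 0.1196], [0.5451, -0.1831, 0.1442, 0.0002], [0.523, -0.2187, 0.1653, 0.0807]]
top onz .14 [[0.5527, -0.1042, 0.1399], [0.5457, -0.1842, 0.1399], [0.5418, -0.2661, 0.1399]] side [[0.5391, -0.2676, 0.1399], [0.5426, -0.1855, 0.1399], [0.5013, -0.1906, 0.1399], [0.5495, -0.105, 0.1399]]
spacing 0.049304786962994875 yaw -0.5438375608507016
rim [[0.6733, 0.251, 0.028], [0.6766, 0.1492, 0.028], [0.399, 0.1407, 0.028], [0.3972, 0.242, 0.028]] [np.float64(0.2762), np.float64(0.1018), np.float64(0.2778), np.float64(0.1014)]
tray [0.5365221  0.19572499 0.028     ] 0.03160285929284429 bay [0.44156953 0.19272322]
side pred rim [[303.6, 204.2], [346.2, 215.5], [266.2, 311.1], [314.5, 326.2]]
marker [[0.385, 0.062, 0.007], [0.451, -0.048, 0.007]]
roll [[0.415, -0.148, 0.025]]
mug [[0.28, 0.349, 0.097], [0.341, 0.295, 0.097]]
flask [[0.781, 0.105, 0.2]]
roll side [[ 0.412 -0.142  0.025]]
```

```bash
cat >> h.py <<'E'
psi=-.0646
RZ=R.from_euler("z",psi)
AX=RZ.apply([-.5,0,.8660254])
def top(k): # lid-centre of box k (1 left,0 middle,-1 right)
    return np.array([.5453,-.1855,.1395])+RZ.apply([0,.081*k,0])
LEAN=RZ*R.from_matrix(np.array([[0,1,0],[.8660254,0,.5],[.5,0,-.8660254]]).T)
def plan(p,rot=None,base=None):
    s=bot.read_state() if base is None else base
    r0=R.from_rotvec(s["tcp_rot"]); rot=rot or r0
    sh=r0.inv().apply(np.asarray(p)-s["tool_pos"])/.25
    tu=np.degrees((r0.inv()*rot).as_rotvec())/45
    print("shift",sh.round(3).tolist(),"turn",tu.round(3).tolist(),"rows>=",round(max(np.linalg.norm(sh)*250/41.7,np.linalg.norm(tu)*45/7.16),1))
E
python3 - <<'E'
from h import *
print(LEAN.as_matrix().round(3), top(1)+.15*AX)
plan(top(1)+.15*AX,LEAN)
E
```

```text
[[ 0.065  0.864  0.499]
 [ 0.998 -0.056 -0.032]
 [-0.     0.5   -0.866]] [ 0.4756854  -0.09982732  0.26940381]
shift [1.529, -1.498, -0.154] turn [-0.606, 0.348, -1.302] rows>= 12.9
```

play_rows(rows=[[[0.16,-0.16,-0.05],[-0.06,0.04,-0.14]],[[0.32,-0.32,-0.1],[-0.12,0.08,-0.28]],[[0.48,-0.48,-0.12],[-0.18,0.12,-0.42]],[[0.64,-0.64,-0.14],[-0.24,0.15,-0.54]],[[0.78,-0.76,-0.15],[-0.3,0.17,-0.65]],[[0.78,-0.76,-0.15],[-0.3,0.17,-0.65]],[[0.78,-0.76,-0.15],[-0.3,0.17,-0.65]]], claw=1, newtons=60)

```text
time: 0.78
tool_pos: [0.3893, -0.345, 0.2687]
tcp_rot: [2.593, 1.371, 0.27]
wrist_force: [0.5, -0.4, 0.3]
width: 0.995
grip_force: 0.0
```

```bash
python3 -c "
from h import *
print(bot.read_state()['tool_pos'],bot.read_state()['q'])
plan(top(1)+.15*AX,LEAN)"
```

```text
[ 0.38927759 -0.34496296  0.26871732] [-0.86263608 -0.21846966  2.05059155  0.15179916  1.08125693 -0.32047179]
shift [1.005, -0.266, -0.001] turn [-0.306, 0.176, -0.652] rows>= 6.2
```

play_rows(rows=[[[0.16,-0.04,0],[-0.05,0.03,-0.11]],[[0.32,-0.08,0],[-0.1,0.06,-0.22]],[[0.48,-0.12,0],[-0.15,0.09,-0.33]],[[0.64,-0.16,0],[-0.2,0.12,-0.43]],[[0.78,-0.2,0],[-0.25,0.15,-0.54]],[[0.92,-0.24,0],[-0.31,0.176,-0.65]],[[1.0,-0.266,0],[-0.306,0.176,-0.652]],[[1.0,-0.266,0],[-0.306,0.176,-0.652]],[[1.0,-0.266,0],[-0.306,0.176,-0.652]],[[1.0,-0.266,0],[-0.306,0.176,-0.652]]])

```text
time: 1.62
tool_pos: [0.4756, -0.1048, 0.2689]
tcp_rot: [1.98, 1.858, 0.496]
wrist_force: [0.2, -0.7, -0.3]
width: 0.998
grip_force: 0.0
```

```bash
python3 -c "
from h import *
print(bot.read_state()['tool_pos'],bot.read_state()['q'])
plan(top(1)+.04*AX,LEAN)
plan(top(1)-.05*AX,LEAN)"
```

```text
[ 0.47556036 -0.104784    0.26892485] [-0.37773716 -0.47512828  2.28790984  0.20712239  0.83695492 -0.4144604 ]
shift [0.02, 0.0, 0.438] turn [-0.0, 0.002, 0.002] rows>= 2.6
shift [0.021, 0.0, 0.798] turn [-0.0, 0.002, 0.002] rows>= 4.8
```

play_rows(rows=[[[0.02,0,0.1],[0,0,0]],[[0.02,0,0.22],[0,0,0]],[[0.02,0,0.34],[0,0,0]],[[0.02,0,0.44],[0,0,0]],[[0.02,0,0.5],[0,0,0]],[[0.02,0,0.518],[0,0,0]],[[0.02,0,0.518],[0,0,0]],[[0.02,0,0.518],[0,0,0]]])

```text
time: 2.28
tool_pos: [0.5405, -0.105, 0.1569]
tcp_rot: [1.983, 1.856, 0.496]
wrist_force: [0.6, -1.0, 0.1]
width: 0.998
grip_force: 0.0
```

```bash
python3 -c "
from h import *
s=bot.read_state();print(s['tool_pos'])
plan(top(1)-.05*AX,LEAN)
d=cams.read_camera('side');t=cams.read_camera('top')
print(proj(d,[top(1),s['tool_pos']]),proj(t,[top(1),s['tool_pos']]))
a=cv2.resize(d['image'][130:250,80:230],None,fx=4,fy=4,interpolation=cv2.INTER_CUBIC)
cv2.imwrite('pics/c3.png',a[:,:,::-1])"
```

```text
[ 0.5405241  -0.1049597   0.15691903]
shift [0.004, -0.0, 0.28] turn [-0.0, 0.002, -0.001] rows>= 1.7
[[174.8273861  199.4755832 ]
 [175.2754968  191.11294485]] [[355.88879113 171.59185617]
 [357.32572885 174.91359563]]
```

View pics/c3.png

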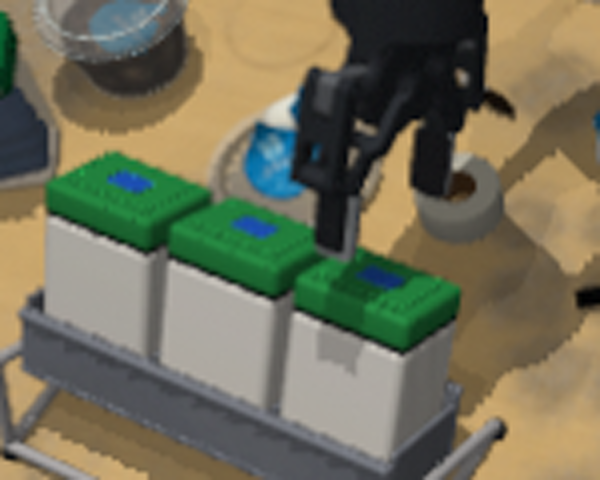

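The finger pads straddle the left box (label at crop (380,278), rear finger tip at (337,245)), and the tip lands behind the lid edge. I'm lowering and gripping.

play_rows(rows=[[[0.004,0,0.05],[0,0,0]],[[0.004,0,0.1],[0,0,0]],[[0.004,0,0.15],[0,0,0]],[[0.004,0,0.2],[0,0,0]],[[0.004,0,0.25],[0,0,0]],[[0.004,0,0.28],[0,0,0]],[[0.004,0,0.28],[0,0,0]],[[0.004,0,0.28],[0,0,0]]])

```text
time: 3.05
tool_pos: [0.5756, -0.1052, 0.0965]
tcp_rot: [1.981, 1.858, 0.497]
wrist_force: [-0.4, 0.1, 0.2]
width: 0.999
grip_force: 0.0
```

play_rows(rows=[[[0,0,0],[0,0,0]],[[0,0,0],[0,0,0]],[[0,0,0],[0,0,0]],[[0,0,0],[0,0,0]],[[0,0,0],[0,0,0]],[[0,0,0],[0,0,0]],[[0,0,0],[0,0,0]],[[0,0,0],[0,0,0]]], claw=-1, newtons=50)

```text
time: 3.72
tool_pos: [0.5761, -0.1053, 0.0973]
tcp_rot: [1.98, 1.857, 0.498]
wrist_force: [-3.2, -0.5, 6.6]
width: 0.679
grip_force: 52.3
```

play_rows(rows=[[[0,0,-0.02],[0,0,0]],[[0,0,-0.06],[0,0,0]],[[0,0,-0.11],[0,0,0]],[[0,0,-0.16],[0,0,0]],[[0,0,-0.21],[0,0,0]],[[0,0,-0.26],[0,0,0]],[[0,0,-0.3],[0,0,0]],[[0,0,-0.32],[0,0,0]],[[0,0,-0.32],[0,0,0]],[[0,0,-0.32],[0,0,0]],[[0,0,-0.32],[0,0,0]],[[0,0,-0.32],[0,0,0]],[[0,0,-0.32],[0,0,0]],[[0,0,-0.32],[0,0,0]],[[0,0,-0.32],[0,0,0]],[[0,0,-0.32],[0,0,0]]])

```text
time: 5.05
tool_pos: [0.5355, -0.1024, 0.1649]
tcp_rot: [1.982, 1.858, 0.496]
wrist_force: [0.1, 0.9, -1.7]
width: 0.677
grip_force: 53.6
```

```bash
python3 -c "
from h import *
s=bot.read_state();print(s['tool_pos'],s['wrist_force'],s['torque'])
d=cams.read_camera('side')
plan(top(1)-.05*AX,LEAN)
a=cv2.resize(d['image'][130:250,80:230],None,fx=4,fy=4,interpolation=cv2.INTER_CUBIC)
cv2.imwrite('pics/c4.png',a[:,:,::-1])"
```

```text
[ 0.53546801 -0.10242457  0.16488954] [ 0.11516556  0.91338865 -1.72416007] [0.01517262 0.39613769 0.00867966]
shift [-0.005, 0.002, 0.319] turn [-0.001, 0.001, 0.001] rows>= 1.9
```

View pics/c4.png

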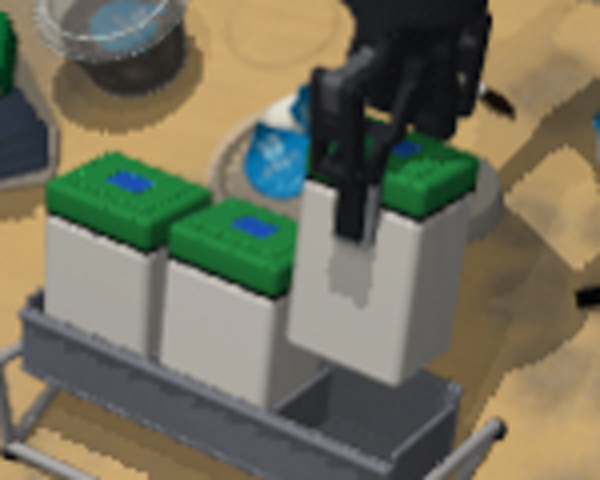

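The left box hangs clear of the rack (crop (380,260)) and weighs about 1.7 N, so it is light. I'm seating it back.

play_rows(rows=[[[0,0,0.03],[0,0,0]],[[0,0,0.07],[0,0,0]],[[0,0,0.11],[0,0,0]],[[0,0,0.15],[0,0,0]],[[0,0,0.19],[0,0,0]],[[0,0,0.23],[0,0,0]],[[0,0,0.26],[0,0,0]],[[0,0,0.285],[0,0,0]],[[0,0,0.3],[0,0,0]],[[0,0,0.31],[0,0,0]],[[0,0,0.316],[0,0,0]],[[0,0,0.316],[0,0,0]],[[0,0,0.316],[0,0,0]]])

```text
time: 6.18
tool_pos: [0.5757, -0.1053, 0.0975]
tcp_rot: [1.98, 1.856, 0.497]
wrist_force: [5.0, -0.3, -0.5]
width: 0.675
grip_force: 54.2
```

play_rows(rows=[[[0,0,0],[0,0,0]],[[0,0,0],[0,0,0]],[[0,0,0],[0,0,0]],[[0,0,0],[0,0,0]],[[0,0,0],[0,0,0]],[[0,0,-0.06],[0,0,0]],[[0,0,-0.13],[0,0,0]],[[0,0,-0.22],[0,0,0]],[[0,0,-0.32],[0,0,0]],[[0,0,-0.4],[0,0,0]],[[0,0,-0.44],[0,0,0]],[[0,0,-0.44],[0,0,0]],[[0,0,-0.44],[0,0,0]]], claw=1)

```text
time: 7.27
tool_pos: [0.5202, -0.1015, 0.1923]
tcp_rot: [1.98, 1.857, 0.497]
wrist_force: [0.5, 0.1, -0.4]
width: 1.002
grip_force: 0.0
```

```bash
cat >> h.py <<'E'
def lab():
    o=[]
    for n in("side","top"):
        d=cams.read_camera(n);hsv=cv2.cvtColor(d["image"],cv2.COLOR_RGB2HSV);m=cv2.inRange(hsv,(100,100,60),(130,255,255))
        for k in(1,0,-1):
            c=proj(d,[top(k)])[0];x,y=c.round().astype(int);w=m[y-6:y+7,x-7:x+8];yy,xx=np.nonzero(w)
            o.append((n,k,len(xx),onz(d,[[xx.mean()+x-7,yy.mean()+y-6]],.1399)[0,:2].round(4).tolist() if len(xx) else None))
    for a in o: print(a)
E
python3 -c "
from h import *
lab()
plan(top(0)+.06*AX,LEAN)
plan(top(0)-.05*AX,LEAN)"
```

```text
('side', 1, 32, [0.5499, -0.1057])
('side', 0, 30, [0.5426, -0.1855])
('side', -1, 33, [0.5391, -0.2676])
('top', 1, 44, [0.5526, -0.1034])
('top', 0, 49, [0.5457, -0.1842])
('top', -1, 52, [0.5418, -0.2659])
shift [-0.33, 0.006, -0.001] turn [-0.003, 0.001, 0.001] rows>= 2.0
shift [-0.33, 0.007, 0.439] turn [-0.003, 0.001, 0.001] rows>= 3.3
```

The left box is back to within 1 mm. On to the middle box.

play_rows(rows=[[[-0.1,0,0],[0,0,0]],[[-0.22,0,0],[0,0,0]],[[-0.3,0.005,0],[0,0,0]],[[-0.33,0.006,0],[0,0,0]],[[-0.33,0.006,0.06],[0,0,0]],[[-0.33,0.006,0.14],[0,0,0]],[[-0.33,0.006,0.2],[0,0,0]],[[-0.33,0.006,0.25],[0,0,0]],[[-0.33,0.006,0.3],[0,0,0]],[[-0.33,0.006,0.35],[0,0,0]],[[-0.33,0.006,0.4],[0,0,0]],[[-0.33,0.006,0.438],[0,0,0]],[[-0.33,0.006,0.438],[0,0,0]],[[-0.33,0.006,0.438],[0,0,0]]])

```text
time: 8.53
tool_pos: [0.57, -0.1867, 0.0964]
tcp_rot: [1.983, 1.86, 0.496]
wrist_force: [0.8, -0.4, 0.3]
width: 1.002
grip_force: 0.0
```

play_rows(rows=[[[0,0,0],[0,0,0]],[[0,0,0],[0,0,0]],[[0,0,0],[0,0,0]],[[0,0,0],[0,0,0]],[[0,0,0],[0,0,0]],[[0,0,0],[0,0,0]],[[0,0,0],[0,0,0]],[[0,0,0],[0,0,0]]], claw=-1)

```text
time: 9.2
tool_pos: [0.5709, -0.1877, 0.0991]
tcp_rot: [1.98, 1.857, 0.497]
wrist_force: [-4.1, 0.3, 6.4]
width: 0.675
grip_force: 53.2
```

play_rows(rows=[[[0,0,-0.02],[0,0,0]],[[0,0,-0.06],[0,0,0]],[[0,0,-0.11],[0,0,0]],[[0,0,-0.16],[0,0,0]],[[0,0,-0.21],[0,0,0]],[[0,0,-0.26],[0,0,0]],[[0,0,-0.3],[0,0,0]],[[0,0,-0.32],[0,0,0]],[[0,0,-0.32],[0,0,0]],[[0,0,-0.32],[0,0,0]],[[0,0,-0.32],[0,0,0]],[[0,0,-0.32],[0,0,0]],[[0,0,-0.32],[0,0,0]],[[0,0,-0.32],[0,0,0]],[[0,0,-0.32],[0,0,0]],[[0,0,-0.32],[0,0,0]]])

```text
time: 10.53
tool_pos: [0.5307, -0.1847, 0.167]
tcp_rot: [1.982, 1.858, 0.496]
wrist_force: [-0.4, -0.2, -2.3]
width: 0.674
grip_force: 54.9
```

```bash
python3 -c "
from h import *
s=bot.read_state();print(s['tool_pos'],s['wrist_force'],s['torque'])
lab()
plan(top(0)-.05*AX,LEAN)"
```

```text
[ 0.53070803 -0.18473158  0.16702648] [-0.42228899 -0.23554383 -2.2845037 ] [ 0.02917657  0.36944094 -0.02626848]
('side', 1, 32, [0.5499, -0.1057])
('side', 0, 0, None)
('side', -1, 33, [0.5391, -0.2676])
('top', 1, 51, [0.5529, -0.1044])
('top', 0, 0, None)
('top', -1, 52, [0.5418, -0.2659])
shift [0.001, -0.005, 0.325] turn [-0.001, 0.001, 0.001] rows>= 1.9
```

Middle is about 2.3 N, also light. Seating it back.

play_rows(rows=[[[0,0,0.03],[0,0,0]],[[0,0,0.07],[0,0,0]],[[0,0,0.11],[0,0,0]],[[0,0,0.15],[0,0,0]],[[0,0,0.19],[0,0,0]],[[0,0,0.23],[0,0,0]],[[0,0,0.26],[0,0,0]],[[0,0,0.285],[0,0,0]],[[0,0,0.3],[0,0,0]],[[0,0,0.31],[0,0,0]],[[0,0,0.317],[0,0,0]],[[0,0,0.317],[0,0,0]],[[0,0,0.317],[0,0,0]]])

```text
time: 11.72
tool_pos: [0.5704, -0.1876, 0.0991]
tcp_rot: [1.981, 1.857, 0.496]
wrist_force: [-0.1, -0.2, -1.4]
width: 0.674
grip_force: 54.8
```

play_rows(rows=[[[0,0,0],[0,0,0]],[[0,0,0],[0,0,0]],[[0,0,0],[0,0,0]],[[0,0,0],[0,0,0]],[[0,0,0],[0,0,0]],[[0,0,-0.06],[0,0,0]],[[0,0,-0.13],[0,0,0]],[[0,0,-0.22],[0,0,0]],[[0,0,-0.32],[0,0,0]],[[0,0,-0.4],[0,0,0]],[[0,0,-0.44],[0,0,0]],[[0,0,-0.44],[0,0,0]],[[0,0,-0.44],[0,0,0]]], claw=1)

```text
time: 12.8
tool_pos: [0.5157, -0.184, 0.1944]
tcp_rot: [1.98, 1.857, 0.497]
wrist_force: [-0.5, -0.0, -1.2]
width: 1.003
grip_force: 0.0
```

```bash
python3 -c "
from h import *
lab()
plan(top(-1)+.06*AX,LEAN)
plan(top(-1)-.05*AX,LEAN)"
```

```text
('side', 1, 32, [0.5499, -0.1057])
('side', 0, 32, [0.545, -0.1863])
('side', -1, 33, [0.5391, -0.2676])
('top', 1, 51, [0.5529, -0.1044])
('top', 0, 48, [0.5485, -0.1855])
('top', -1, 53, [0.5417, -0.2657])
shift [-0.324, -0.001, 0.004] turn [-0.002, 0.0, 0.0] rows>= 1.9
shift [-0.324, -0.0, 0.444] turn [-0.002, 0.0, 0.0] rows>= 3.3
```

The middle box is home: its lid sits about 2.5 mm further back with no rise, which is within the pocket play. Now the right box.

play_rows(rows=[[[-0.1,0,0],[0,0,0]],[[-0.22,0,0],[0,0,0]],[[-0.3,0,0],[0,0,0]],[[-0.326,0,0],[0,0,0]],[[-0.326,0,0.06],[0,0,0]],[[-0.326,0,0.14],[0,0,0]],[[-0.326,0,0.2],[0,0,0]],[[-0.326,0,0.25],[0,0,0]],[[-0.326,0,0.3],[0,0,0]],[[-0.326,0,0.35],[0,0,0]],[[-0.326,0,0.4],[0,0,0]],[[-0.326,0,0.442],[0,0,0]],[[-0.326,0,0.442],[0,0,0]],[[-0.326,0,0.442],[0,0,0]]])

```text
time: 14.07
tool_pos: [0.5647, -0.2677, 0.0966]
tcp_rot: [1.984, 1.86, 0.496]
wrist_force: [-0.5, -0.3, 0.6]
width: 1.003
grip_force: 0.0
```

play_rows(rows=[[[0,0,0],[0,0,0]],[[0,0,0],[0,0,0]],[[0,0,0],[0,0,0]],[[0,0,0],[0,0,0]],[[0,0,0],[0,0,0]],[[0,0,0],[0,0,0]],[[0,0,0],[0,0,0]],[[0,0,0],[0,0,0]]], claw=-1, newtons=70)

```text
time: 14.73
tool_pos: [0.5649, -0.2689, 0.0991]
tcp_rot: [1.981, 1.858, 0.496]
wrist_force: [-5.9, 1.2, 4.4]
width: 0.668
grip_force: 73.8
```

play_rows(rows=[[[0,0,-0.02],[0,0,0]],[[0,0,-0.06],[0,0,0]],[[0,0,-0.11],[0,0,0]],[[0,0,-0.16],[0,0,0]],[[0,0,-0.21],[0,0,0]],[[0,0,-0.26],[0,0,0]],[[0,0,-0.3],[0,0,0]],[[0,0,-0.32],[0,0,0]],[[0,0,-0.32],[0,0,0]],[[0,0,-0.32],[0,0,0]],[[0,0,-0.32],[0,0,0]],[[0,0,-0.32],[0,0,0]],[[0,0,-0.32],[0,0,0]],[[0,0,-0.32],[0,0,0]],[[0,0,-0.32],[0,0,0]],[[0,0,-0.32],[0,0,0]]])

```text
time: 16.07
tool_pos: [0.5254, -0.266, 0.1674]
tcp_rot: [1.982, 1.858, 0.496]
wrist_force: [-0.2, -0.1, -4.1]
width: 0.673
grip_force: 77.2
```

```bash
python3 -c "
from h import *
s=bot.read_state();print(s['tool_pos'],s['wrist_force'],s['torque'])
lab()
plan(top(-1)-.05*AX,LEAN)"
```

```text
[ 0.52535445 -0.26603282  0.16737039] [-0.20323692 -0.12078233 -4.13376074] [-0.01533373  0.72279146  0.03299713]
('side', 1, 32, [0.5499, -0.1057])
('side', 0, 32, [0.5452, -0.1861])
('side', -1, 0, None)
('top', 1, 51, [0.5529, -0.1044])
('top', 0, 50, [0.5484, -0.1847])
('top', -1, 0, None)
shift [0.003, -0.005, 0.327] turn [-0.0, 0.001, 0.001] rows>= 2.0
```

The right box is 4.1 N with about twice the torque of the others, so it is the heavy one. The task says to seat each box back, so I'll do that, then re-grip it.

play_rows(rows=[[[0,0,0.03],[0,0,0]],[[0,0,0.07],[0,0,0]],[[0,0,0.11],[0,0,0]],[[0,0,0.15],[0,0,0]],[[0,0,0.19],[0,0,0]],[[0,0,0.23],[0,0,0]],[[0,0,0.26],[0,0,0]],[[0,0,0.285],[0,0,0]],[[0,0,0.3],[0,0,0]],[[0,0,0.31],[0,0,0]],[[0,0,0.317],[0,0,0]],[[0,0,0.317],[0,0,0]],[[0,0,0.317],[0,0,0]]])

```text
time: 17.25
tool_pos: [0.5647, -0.2688, 0.0991]
tcp_rot: [1.981, 1.858, 0.496]
wrist_force: [1.2, -0.6, -3.0]
width: 0.674
grip_force: 77.0
```

play_rows(rows=[[[0,0,0],[0,0,0]],[[0,0,0],[0,0,0]],[[0,0,0],[0,0,0]],[[0,0,0],[0,0,0]],[[0,0,0],[0,0,0]],[[0,0,0],[0,0,0]]], claw=1)

```text
time: 17.75
tool_pos: [0.5651, -0.2689, 0.0993]
tcp_rot: [1.981, 1.858, 0.496]
wrist_force: [0.4, -0.1, -0.4]
width: 1.001
grip_force: 0.0
```

play_rows(rows=[[[0,0,0],[0,0,0]],[[0,0,0],[0,0,0]],[[0,0,0],[0,0,0]],[[0,0,0],[0,0,0]],[[0,0,0],[0,0,0]],[[0,0,0],[0,0,0]],[[0,0,0],[0,0,0]],[[0,0,0],[0,0,0]]], claw=-1)

```text
time: 18.42
tool_pos: [0.5644, -0.2686, 0.099]
tcp_rot: [1.982, 1.858, 0.496]
wrist_force: [-6.2, -0.3, 3.2]
width: 0.673
grip_force: 73.3
```

play_rows(rows=[[[0,0,-0.02],[0,0,0]],[[0,0,-0.06],[0,0,0]],[[0,0,-0.11],[0,0,0]],[[0,0,-0.16],[0,0,0]],[[0,0,-0.21],[0,0,0]],[[0,0,-0.26],[0,0,0]],[[0,0,-0.31],[0,0,0]],[[0,0,-0.37],[0,0,0]],[[0,0,-0.44],[0,0,0]],[[0,0,-0.5],[0,0,0]],[[0,0,-0.54],[0,0,0]],[[0,0,-0.56],[0,0,0]],[[0,0,-0.56],[0,0,0]],[[0,0,-0.56],[0,0,0]]])

```text
time: 19.58
tool_pos: [0.4946, -0.2639, 0.2196]
tcp_rot: [1.982, 1.858, 0.496]
wrist_force: [-0.4, 0.1, -5.1]
width: 0.672
grip_force: 77.3
```

```bash
cat >> h.py <<'E'
ty=.0316; bay=np.array([.4416,.1927,.004])
UP=R.from_euler("z",ty)*R.from_matrix(np.array([[0,1,0],[1,0,0],[0,0,-1.]]).T)
E
python3 -c "
from h import *
s=bot.read_state();print(s['tool_pos'],s['wrist_force'],s['q'])
lab()
plan([.46,-.03,.245],UP)
plan(bay+[0,0,.17],UP)"
```

```text
[ 0.49461223 -0.26386647  0.2195569 ] [-0.3638237   0.0532238  -5.05521021] [-0.72661989 -0.21419592  2.20318618  0.45122782  0.77853051 -0.92651868]
('side', 1, 32, [0.5499, -0.1057])
('side', 0, 32, [0.5452, -0.1861])
('side', -1, 0, None)
('top', 1, 51, [0.5529, -0.1044])
('top', 0, 49, [0.5482, -0.1846])
('top', -1, 0, None)
shift [0.924, -0.12, -0.189] turn [0.663, 0.032, -0.119] rows>= 5.7
shift [1.808, -0.375, -0.008] turn [0.663, 0.032, -0.119] rows>= 11.1
```

```bash
python3 -c "
from h import *
plan([.47,-.262,.275],UP)"
```

```text
shift [0.0, 0.026, -0.244] turn [0.663, 0.032, -0.119] rows>= 4.2
```

play_rows(rows=[[[0,0,-0.06],[0,0,0]],[[0,0,-0.12],[0.05,0,0]],[[0,0.01,-0.18],[0.15,0.01,-0.03]],[[0,0.02,-0.22],[0.25,0.01,-0.05]],[[0,0.026,-0.244],[0.35,0.02,-0.07]],[[0,0.026,-0.244],[0.45,0.02,-0.08]],[[0,0.026,-0.244],[0.54,0.03,-0.1]],[[0,0.026,-0.244],[0.62,0.03,-0.11]],[[0,0.026,-0.244],[0.663,0.032,-0.119]],[[0,0.026,-0.244],[0.663,0.032,-0.119]],[[0,0.026,-0.244],[0.663,0.032,-0.119]]])

```text
time: 20.6
tool_pos: [0.471, -0.262, 0.275]
tcp_rot: [2.185, 2.256, 0.002]
wrist_force: [-0.3, -0.3, -4.7]
width: 0.669
grip_force: 77.6
```

```bash
python3 -c "
from h import *
s=bot.read_state();print(s['tool_pos'],s['tcp_rot'],s['q'],s['width'])
plan([.45,-.04,.26],UP)
plan(bay+[0,0,.2],UP)"
```

```text
[ 0.47099869 -0.26199644  0.27502677] [2.18486304 2.25590569 0.00236619] [-5.54651287e-01 -2.04848682e-02  1.84042368e+00  1.27944473e-03
  1.32026573e+00 -5.86960545e-01] 0.6693160676649481
shift [0.89, -0.056, 0.06] turn [0.002, -0.0, 0.001] rows>= 5.4
shift [1.822, -0.06, 0.284] turn [0.002, -0.0, 0.001] rows>= 11.1
```

play_rows(rows=[[[0.04,-0.003,0],[0,0,0]],[[0.13,-0.01,0.01],[0,0,0]],[[0.24,-0.015,0.02],[0,0,0]],[[0.36,-0.02,0.03],[0,0,0]],[[0.48,-0.025,0.04],[0,0,0]],[[0.6,-0.03,0.06],[0,0,0]],[[0.72,-0.04,0.06],[0,0,0]],[[0.82,-0.05,0.06],[0,0,0]],[[0.88,-0.056,0.06],[0,0,0]],[[0.91,-0.056,0.06],[0,0,0]]])

```text
time: 21.43
tool_pos: [0.4477, -0.0331, 0.261]
tcp_rot: [2.184, 2.256, 0.004]
wrist_force: [0.0, -0.3, -4.5]
width: 0.671
grip_force: 77.5
```

play_rows(rows=[[[0.04,0,0.01],[0,0,0]],[[0.13,0,0.03],[0,0,0]],[[0.24,0,0.06],[0,0,0]],[[0.36,0,0.09],[0,0,0]],[[0.48,0,0.12],[0,0,0]],[[0.6,0,0.15],[0,0,0]],[[0.72,0,0.18],[0,0,0]],[[0.82,0,0.2],[0,0,0]],[[0.88,0,0.22],[0,0,0]],[[0.91,0,0.22],[0,0,0]],[[0.91,0,0.22],[0,0,0]],[[0.91,0,0.22],[0,0,0]],[[0.91,0,0.22],[0,0,0]]])

```text
time: 22.52
tool_pos: [0.4426, 0.1908, 0.2061]
tcp_rot: [2.185, 2.252, 0.001]
wrist_force: [-1.3, 0.2, -4.0]
width: 0.672
grip_force: 77.7
```

```bash
python3 -c "
from h import *
s=bot.read_state();print(s['tool_pos'],s['tcp_rot'],s['width'],s['wrist_force'])
plan(bay+[0,0,.1],UP)
plan(bay+[0,0,.072],UP)
d=cams.read_camera('side');t=cams.read_camera('top')
b=np.r_[s['tool_pos'][:2],s['tool_pos'][2]-.072]
X=[(-.029,-.036,0),(-.029,.036,0),(.029,.036,0),(.029,-.036,0)]
print(proj(d,b+np.array(X)).round(),proj(d,[bay]).round())
a=cv2.resize(d['image'][130:270,230:420],None,fx=4,fy=4,interpolation=cv2.INTER_CUBIC)
cv2.imwrite('pics/c5.png',a[:,:,::-1])"
```

```text
[0.44261777 0.19083806 0.2061361 ] [2.18547247e+00 2.25243801e+00 1.31818415e-03] 0.6720497498348995 [-1.28042945  0.24388609 -3.99178152]
shift [0.008, -0.005, 0.409] turn [0.004, 0.002, -0.002] rows>= 2.4
shift [0.008, -0.005, 0.521] turn [0.004, 0.002, -0.002] rows>= 3.1
[[310. 185.]
 [343. 194.]
 [335. 216.]
 [302. 206.]] [[319. 231.]]
```

View pics/c5.png

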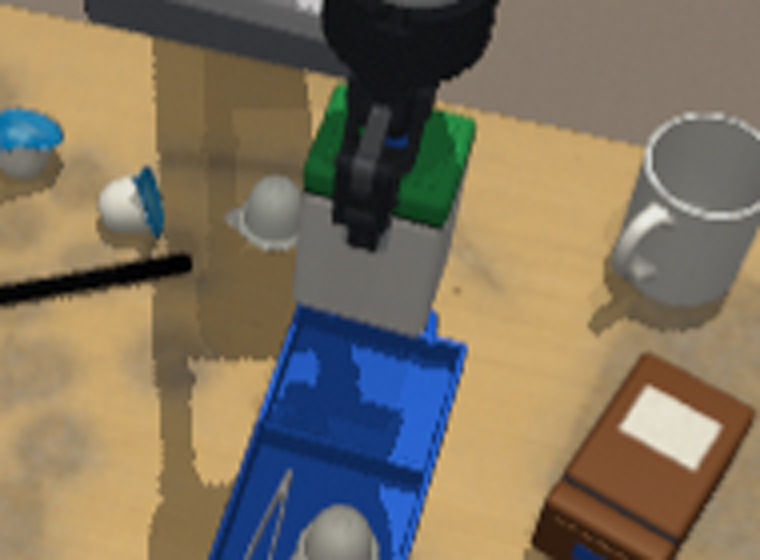

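The box hangs upright over the bay. Its rear bottom corners in the crop, (296,305) and (420,335), match the predicted positions. I'm lowering it.

play_rows(rows=[[[0.008,-0.005,0.05],[0,0,0]],[[0.008,-0.005,0.12],[0,0,0]],[[0.008,-0.005,0.19],[0.002,0,0]],[[0.008,-0.005,0.26],[0.004,0.002,0]],[[0.008,-0.005,0.32],[0.004,0.002,-0.002]],[[0.008,-0.005,0.37],[0.004,0.002,-0.002]],[[0.008,-0.005,0.41],[0.004,0.002,-0.002]],[[0.008,-0.005,0.44],[0.004,0.002,-0.002]],[[0.008,-0.005,0.465],[0.004,0.002,-0.002]],[[0.008,-0.005,0.485],[0.004,0.002,-0.002]],[[0.008,-0.005,0.5],[0.004,0.002,-0.002]],[[0.008,-0.005,0.5],[0.004,0.002,-0.002]],[[0.008,-0.005,0.5],[0.004,0.002,-0.002]]])

```text
time: 23.7
tool_pos: [0.4414, 0.1937, 0.081]
tcp_rot: [-2.184, -2.257, 0.0]
wrist_force: [-0.8, -0.5, -3.5]
width: 0.671
grip_force: 77.7
```

play_rows(rows=[[[0,0,0.005],[0,0,0]],[[0,0,0.01],[0,0,0]],[[0,0,0.014],[0,0,0]],[[0,0,0.018],[0,0,0]],[[0,0,0.018],[0,0,0]],[[0,0,0.018],[0,0,0]]])

```text
time: 24.2
tool_pos: [0.4416, 0.1937, 0.0776]
tcp_rot: [-2.184, -2.257, 0.0]
wrist_force: [-3.6, -1.6, 5.9]
width: 0.671
grip_force: 78.1
```

The box is on the floor (about +10 N). Release and retreat.

play_rows(rows=[[[0,0,0],[0,0,0]],[[0,0,0],[0,0,0]],[[0,0,0],[0,0,0]],[[0,0,0],[0,0,0]],[[0,0,0],[0,0,0]],[[0,0,0],[0,0,0]],[[0,0,-0.04],[0,0,0]],[[0,0,-0.1],[0,0,0]],[[0,0,-0.18],[0,0,0]],[[0,0,-0.28],[0,0,0]],[[0,0,-0.38],[0,0,0]],[[0,0,-0.48],[0,0,0]],[[0,0,-0.55],[0,0,0]],[[-0.2,0,-0.55],[0,0,0]],[[-0.4,0,-0.55],[0,0,0]],[[-0.4,0,-0.55],[0,0,0]],[[-0.4,0,-0.55],[0,0,0]]], claw=1)

```text
time: 25.62
tool_pos: [0.4447, 0.0909, 0.2147]
tcp_rot: [2.188, 2.253, -0.001]
wrist_force: [-0.1, -0.5, 0.2]
width: 1.001
grip_force: 0.0
```

```bash
python3 -c "
from h import *
s=bot.read_state();print(s['tool_pos'],s['wrist_force'])
lab()
d=cams.read_camera('side');t=cams.read_camera('top')
a=cv2.resize(d['image'][150:340,70:430],None,fx=2,fy=2,interpolation=cv2.INTER_CUBIC)
cv2.imwrite('pics/c6.png',a[:,:,::-1])
for im in(d,t):
    hsv=cv2.cvtColor(im['image'],cv2.COLOR_RGB2HSV);m=cv2.inRange(hsv,(50,120,40),(75,255,255))
    for c in cv2.findContours(m,0,2)[0]:
        if cv2.contourArea(c)>200:
            b=cv2.boundingRect(c);M=cv2.moments(c);print(b,onz(im,[[M['m10']/M['m00'],M['m01']/M['m00']]],.124)[0].round(4))
print(proj(d,[bay+[0,0,.12]]),proj(t,[bay+[0,0,.12]]))"
```

```text
[0.44469577 0.09087799 0.21474625] [-0.10013977 -0.51591643  0.17288219]
('side', 1, 32, [0.5499, -0.1057])
('side', 0, 31, [0.5451, -0.1864])
('side', -1, 0, None)
('top', 1, 51, [0.5529, -0.1044])
('top', 0, 49, [0.5483, -0.185])
('top', -1, 0, None)
(305, 189, 37, 33) [0.4481 0.1937 0.124 ]
(122, 180, 73, 38) [ 0.5514 -0.1495  0.124 ]
(58, 132, 26, 24) [ 0.4819 -0.4246  0.124 ]
(213, 207, 17, 24) [0.4395 0.2133 0.124 ]
(477, 191, 30, 30) [ 0.4714 -0.4308  0.124 ]
(374, 159, 33, 25) [ 0.5544 -0.1879  0.124 ]
(340, 157, 33, 25) [ 0.5593 -0.1067  0.124 ]
[[323.12848932 202.341354  ]] [[227.57573444 218.95048727]]
```

View pics/c6.png

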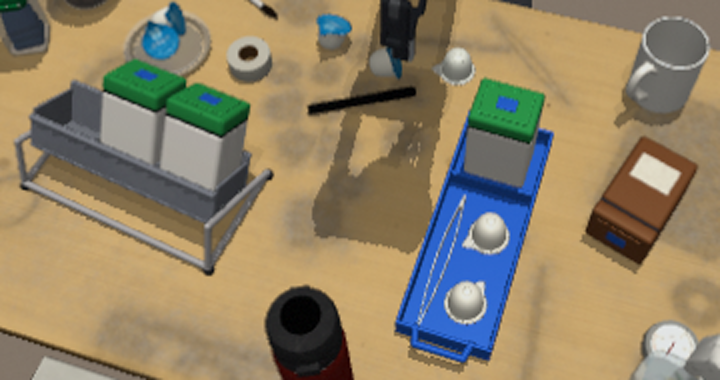

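The heavy box stands upright in the near bay. Its label at (324,202) matches the predicted (323,202). The other two boxes are home, and nothing else appears to have moved. Handing in.

```bash
python3 -c "
from workcell import bot
print(bot.finish_job())"
```

```text
the job is handed in; nothing more can be done
None
```

The job is handed in; no verdict came back. The right box was the heavy one (about 4 to 5 N, against roughly 2 N for the others) and stands upright in the tray's near bay; the left and middle boxes are back in their pockets, and the last picture shows nothing else disturbed.

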